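# Put the stove corner straight: swap pot and tin, jars behind the lip, spatula in its slot

## Robot

A 6-joint arm with a two-finger parallel gripper is mounted at the origin on the work surface. World frame = base frame: x ahead of the robot, y to its left, z up, the work surface at z = 0. Lengths are in mm, angles in rad, forces in N, time in s.
With the tool pointing down it reaches from about 300 to 775 mm from the base axis. Payload 14.6 kg.
Tool frame: the origin (TCP) lies at the very end of the fingers, on their centre line; the grasp point (between the pads) lies 19 mm behind it; z points along the fingers, y is the line along which they close (so a half turn about z gives the same grasp; the last joint's range is limited). The gripper opens to 94 mm and grips with 3 to 60 N. Pads are 16 mm wide; open, the fingers measure 119 mm over their backs; the gripper's body (75 mm by 177 mm) begins 78 mm behind the grasp point.
Start: joints at [-0.067, 0.3, 1.521, -0, 1.321, -0.067], TCP at [549.99, -0.002, 205.446] pointing down, gripper open.
Joint ranges: [-3.03, 3.03], [-0.79, 2.21], [0.23, 2.52], [-1.04, 4.18], [0, 3.07], [-2.55, 2.55]. Speed limits (rad/s): [2.22, 2.22, 2.57, 3.14, 3.14, 3.14].

## Interface

Orientations are given as [roll, pitch, yaw] about the fixed x, y, z axes, in that order (R = Rz(yaw) Ry(pitch) Rx(roll)).
In Python, from cell import manip gives the robot as it stands.
- The arm moves only by the tool servo_tool, never from a script. Its argument "motion" is a list that holds one entry, the list of rows, each a list of 7 numbers: the shift along the world's x, y, z as a fraction of full scale, then the turn, a rotation vector about the world's x, y, z as a fraction of full scale, then the closure, from 0 (fully open) to 1 (shut). In form: [[[x, y, z, rx, ry, rz, gripper], ...]]. A call has 1 to 10 rows; each row is the pose to reach, as a shift and turn from the pose commanded when the call began, turning the shorter way round; what a row does not reach only later rows make up. Full scale, the value 1, is 0.5 m for a shift and pi rad for a turn. A row lasts 1/10 s, in which the tool goes at most 50 mm and 8.59 degrees, less where a joint would pass 70% of its speed; a pose out of reach is approached as far as the arm can. A call with a number of a shift or a turn outside -1 to 1 is refused whole. A call with a gripper value outside its range is refused whole. The fingers move at their own pace and stop on an object; "newtons" is the grip in N (left out, the last holds). Time passes only in rows, so rows that repeat a pose let the fingers close. It gives the time, the measured TCP pose, the force, the opening and the grip force at its end, in the units of the state.
- manip.read_state(): the state, without advancing time (a new reading comes with each control period).
- manip.camera(name): name is "scene" or "side" or "wrist"; returns a dict with "frame" (420x560x3 uint8, red, green, blue), "range_z" (420x560 float32, mm along the optical axis (not along the pixel's ray), 0 where there is no reading), "vfov" (degrees; the focal length in pixels is half the picture's height over the tangent of half this angle, whatever the lens; pixels are square), "cx", "cy" (the principal point, pixels), "cam_to_world" (4x4, takes a point from camera to world coordinates). Camera axes: x right, y down, z forward; pixel columns grow to the right and rows downward; lengths in mm; the calibration is good to about 2 mm. A picture is of the moment at which its call begins.
- manip.sign_off(): hands the job in; it is judged then, once.
The state is a dict: "clock": time; "joints": joint angles; "qd": joint speeds; "effort": joint torques, N m; "eef_pos": TCP position; "eef_rot": TCP orientation; "wrist_force": force on the tool from outside, world axes, zero at the start; "moment": the same for the moment, N m; "finger_gap": finger opening in mm; "finger_force": force on a finger pad.
Only numpy, scipy, OpenCV 4.12 (cv2) and the standard library are available. Lean on these libraries where they do the work, as an engineer would, in place of code of your own. Each camera call takes 0.05 s, during which the arm holds its last target. There are 200 camera calls.

## Task

Put the stove corner straight. The small lidded pot and the square tin are on each other's stands: park one of them on the free cork mat, put the other one in the middle of its own stand (pot on the round one, tin on the square one), then fetch the parked one onto the middle of its stand. Also lift every spice jar left out on the counter over the lip of the wooden rack so that it stands upright inside, and slide the spatula blade first all the way into the slot of the wooden block; do not disturb the glass cup or the arepa press.

Things in the scene. Friction and masses are not known exactly. Their poses are not given: they have to be found in the camera images.
- pot: small lidded red ceramic pot, all one piece (the lid does not come off), bottom-heavy, about 0.3 kg. Plain upright cylinder 66 mm in diameter from z = 4 to 60 mm, then lid and a knob whose top is at z = 91 mm. Origin: centre of its underside; z is up.
- tin: square metal canister 62 x 62 mm and 70 mm high, with a 52 x 52 mm lid on it that brings it to 80 mm, bottom-heavy, about 0.3 kg, all one piece. Origin: centre of its underside; z is up, x and y are square to its sides.
- round_stand: fixed dark wooden disc, 110 mm in diameter, 5 mm thick, flat: the pot's stand. Origin: centre of its underside on the counter, so its top is 5 mm above its origin. The tin is standing on it at the start.
- square_stand: fixed dark wooden slab 105 x 105 mm, 5 mm thick, flat: the tin's stand. Origin: centre of its underside; top 5 mm above. The pot is standing on it at the start.
- mat: fixed flat cork mat 90 x 140 mm (x by y), 4 mm thick, empty at the start: the parking spot. Origin: centre of its underside; top 4 mm above.
- rack: fixed wooden spice rack, a long open tray 92 mm (x) by 300 mm (y); floor 8 mm thick; a retaining lip 7 mm thick runs all round, its top 38 mm above the counter (30 mm above the rack's floor); inside it measures 78 x 286 mm. Empty at the start. Origin: centre of its underside.
- block: fixed wooden holder block 90 mm (x) by 120 mm (y). A level slot for the spatula's blade opens in its front face, which looks along its -x, roughly to the robot: 88 mm wide, from z = 8 to 24 mm, 78 mm deep (back wall at x = +33 mm). The front half (x < 0) is roofed, 48 mm tall; behind, the slot is open above between walls 24 mm tall, so the blade's tip shows when home. Origin: centre of underside.
- slot_mouth (a point): middle of the slot's opening in the block's front face, 16 mm above the counter; its x axis points into the slot.
- spatula: spatula lying flat, 200 mm long along its x, about 0.09 kg, balancing about at its origin. Blade: black silicone, flat and stiff, 85 mm long (x = +15 to +100 mm), 70 mm wide, 4 mm thick, its underside at z = 0. Handle: wooden bar, x = -100 to +15 mm, 18 mm wide and 18 mm high, its underside level with the blade's. Origin: on the underside, midway along the 200 mm.
- spatula_tip (a point): middle of the blade's front edge, 100 mm from the spatula's origin along its x, half way through its thickness.
- cup: drinking glass 72 mm in diameter, 95 mm tall, standing beyond the rack; leave it alone. Origin: centre of its underside.
- press: round wooden arepa press, 130 mm in diameter, about 100 mm tall, beyond the rack; leave it alone. Origin: centre of its underside.
- jar0: spice jar, white ceramic with a wooden lid, all one piece: upright cylinder 56 mm in diameter, 76 mm tall, bottom-heavy, about 0.16 kg. Standing on the counter at the start, or absent. All jars are alike. Origin: centre of its underside; z is up.
- jar1: spice jar, white ceramic with a wooden lid, all one piece: upright cylinder 56 mm in diameter, 76 mm tall, bottom-heavy, about 0.16 kg. Standing on the counter at the start, or absent. All jars are alike. Origin: centre of its underside; z is up.
- jar2: spice jar, white ceramic with a wooden lid, all one piece: upright cylinder 56 mm in diameter, 76 mm tall, bottom-heavy, about 0.16 kg. Standing on the counter at the start, or absent. All jars are alike. Origin: centre of its underside; z is up.
Not all that is in view belongs to the job. Leave any green look-alike of the tin alone.

How it is judged (in metres and radians):
On the way, in this order (a step that is already met when the one before it is completed fails the run):
1. the pot or the tin stands, let go, on the cork mat (within 25 mm of its middle) (((horizontal distance between pot and mat below 0.025 m and height (world z) of pot between 0.001 and 0.012 m and angle between pot's own z axis and vertical below 0.15 rad and contact force between pot and the fingers below 0.3 N) or (horizontal distance between tin and mat below 0.025 m and height (world z) of tin between 0.001 and 0.012 m and angle between tin's own z axis and vertical below 0.15 rad and contact force between tin and the fingers below 0.3 N))), for 0.2 s.
2. while one is parked on the mat, the other stands, let go, in the middle of its own stand (within 25 mm) (((horizontal distance between tin and mat below 0.025 m and height (world z) of tin between 0.001 and 0.012 m and angle between each of tin, pot's own z axis and vertical below 0.15 rad and contact force between each of tin, pot and the fingers below 0.3 N and horizontal distance between pot and round_stand below 0.025 m and height (world z) of pot between 0.002 and 0.013 m) or (horizontal distance between pot and mat below 0.025 m and height (world z) of pot between 0.001 and 0.012 m and angle between each of pot, tin's own z axis and vertical below 0.15 rad and contact force between each of pot, tin and the fingers below 0.3 N and horizontal distance between tin and square_stand below 0.025 m and height (world z) of tin between 0.002 and 0.013 m))), for 0.2 s.
At the end, for the whole second after the job is handed in: Pot upright on the round stand, tin on the square one, each within 25 mm of its middle; every jar present upright on the rack's floor inside the lip; spatula in the slot blade first, tip within 15 mm of its end; all let go and still (horizontal distance between pot and round_stand below 0.025 m and height (world z) of pot between 0.002 and 0.013 m and angle between each of pot, tin, jar0, jar1, jar2's own z axis and vertical below 0.15 rad and contact force between each of pot, tin and the fingers below 0.3 N and linear speed of each of pot, tin, jar0, jar1, jar2, spatula below 0.03 m/s and horizontal distance between tin and square_stand below 0.025 m and height (world z) of tin between 0.002 and 0.013 m and x of jar0 in the frame of rack between -0.022 and 0.022 m and y of jar0 in the frame of rack between -0.125 and 0.125 m and z of each of jar0, jar1, jar2 in the frame of rack below 0.016 m and x of jar1 in the frame of rack between -0.022 and 0.022 m and y of jar1 in the frame of rack between -0.125 and 0.125 m and x of jar2 in the frame of rack between -0.022 and 0.022 m and y of jar2 in the frame of rack between -0.125 and 0.125 m and x of spatula_tip in the frame of block above 0.018 m and y of spatula_tip in the frame of block between -0.025 and 0.025 m and z of spatula_tip in the frame of block between 0.004 and 0.026 m and angle between the x axis of spatula and the x axis of block, either way round below 0.25 rad); the robot touches nothing.
It fails at once if the glass cup is pushed more than 30 mm or tipped (distance of cup from where it was at the start of the episode above 0.03 m or angle between cup's own z axis and vertical above 0.3 rad).
It fails at once if the arepa press is pushed more than 30 mm or tipped (distance of press from where it was at the start of the episode above 0.03 m or angle between press's own z axis and vertical above 0.3 rad).
Of jar0, jar1, jar2 only 2 to 3 are there at a start; the rules pass over those that are not, and their reading is None.
At some moment in a run one of jar0, jar1, jar2, pot, tin may be knocked a few centimetres aside while the robot is not near it.
Once in a run the grip may slacken for a moment while it holds something.
It also fails if it takes over 208 s, if anything falls off the work surface, if the arm or the gripper's body presses on something with over 40 N, if the wrist force passes 120 N, or if a joint passes its speed limit or range.

## Working session

There is one attempt and no reset: what is moved stays moved. The work goes in short steps, Python scripts to look and compute and a tool call to move; the robot and the scene stay as the last step left them, time stands still between calls to the robot, and variables do not carry over. Pictures are saved under pics/ and viewed, at most 14 in all, crops included, and the job is handed in when it is done.

Besides the shell and the picture viewer there is one more tool, called after "Emit:" by a JSON object that holds its "fn" and its "kwargs", one argument or row to a line. servo_tool: Moves the arm, as the interface text tells. Its arguments: {"type":"object","properties":{"motion":{"type":"array"},"newtons":{"type":"number"}},"required":["motion"]}

```bash
mkdir -p pics
cat > h.py <<'E'
import numpy as np, cv2
from cell import manip
def cam(n):
    c=manip.camera(n); f=c["frame"].shape[0]/2/np.tan(np.radians(c["vfov"])/2); c["f"]=f
    return c
def pts(c):
    z=c["range_z"]; v,u=np.mgrid[:z.shape[0],:z.shape[1]]
    P=np.stack([(u-c["cx"])*z/c["f"],(v-c["cy"])*z/c["f"],z,np.ones_like(z)],-1)
    W=P@np.array(c["cam_to_world"]).T
    W=W[...,:3].copy(); W[z<=0]=np.nan
    return W
def save(c,n): cv2.imwrite("pics/"+n,cv2.cvtColor(c["frame"],cv2.COLOR_RGB2BGR))
E
python3 - <<'E'
from h import *
for n in("scene","side"):
    c=cam(n); save(c,n+"0.png"); W=pts(c); np.savez(n+"0.npz",W=W,rgb=c["frame"])
    print(n,np.array(c["cam_to_world"]).round(2).tolist(),c["f"],c["cx"],c["cy"])
print(manip.read_state())
E
```

```text
scene [[-0.57, 0.48, -0.66, 1460.86], [0.82, 0.34, -0.46, 612.13], [-0.0, -0.81, -0.59, 833.51], [0.0, 0.0, 0.0, 1.0]] 532.6030160188147 278.8254285951069 213.9073519437381
side [[1.0, -0.05, 0.06, 490.76], [-0.08, -0.76, 0.65, -712.09], [0.01, -0.65, -0.76, 886.81], [0.0, 0.0, 0.0, 1.0]] 481.7513833539475 286.7627124008604 209.32046513364273
{'clock': 0.1, 'joints': array([-6.66098051e-02,  3.00426322e-01,  1.52151900e+00,  7.35169246e-06,
        1.32070027e+00, -6.65990711e-02]), 'qd': array([-3.72362714e-04, -7.11874847e-04, -7.01647078e-05,  1.25952895e-04,
        9.05421245e-04, -7.85928824e-04]), 'effort': array([ 1.84928511e-03, -5.32644153e+01, -3.53284299e+01,  7.10431044e-02,
        2.34944851e-02, -7.30603051e-05]), 'eef_pos': array([5.49763717e+02, 9.36785906e-03, 2.04937151e+02]), 'eef_rot': array([-3.14054252e+00, -7.71783810e-05,  1.57078373e+00]), 'wrist_force': array([ 1.18829034,  0.12079097, -0.81334208]), 'moment': array([-0.05329918, -0.00849564, -0.00475692]), 'finger_force': 0.0, 'finger_gap': 94.15022049436564}
```

View pics/scene0.png

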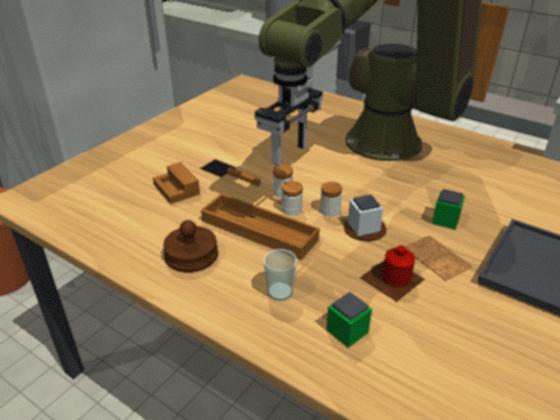

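View pics/side0.png

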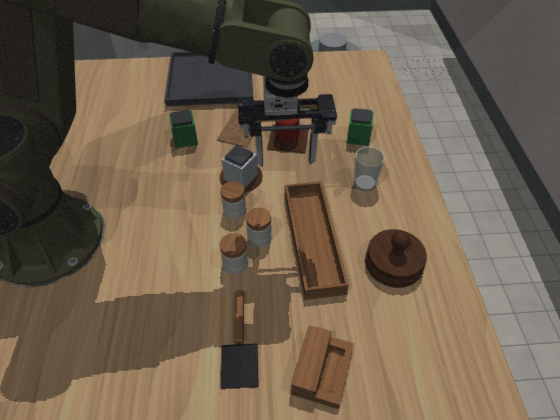

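The scene view shows the tin at (365,215) on the round disc and the pot at (398,268) on the square slab. The mat is at (440,257) and three jars stand at (283,180), (291,198) and (331,199). The rack is at (260,225), the block at (177,182) and the spatula at (230,170). Possible mix-ups: the green tins at (449,208) and (349,318), to be left alone. The grey-metal one at (365,215) is the real tin.

```bash
cat > m.py <<'E'
from h import *
def comps(W,mask,minn=25,cell=4):
    """cluster masked points on a top-down grid"""
    P=W[mask&np.isfinite(W[...,2])]; P=P[(P[:,0]>150)&(P[:,0]<1000)&(abs(P[:,1])<600)]
    if len(P)<5: return []
    g=np.zeros((300,300),np.uint8); i=((P[:,:2]+[0,600])/cell).astype(int); g[i[:,0],i[:,1]]=1
    n,l=cv2.connectedComponents(cv2.morphologyEx(g,cv2.MORPH_CLOSE,np.ones((3,3),np.uint8)))
    L=l[i[:,0],i[:,1]]
    return [P[L==k] for k in range(1,n) if (L==k).sum()>=minn]
def show(t,Q):
    r=cv2.minAreaRect(Q[:,:2].astype(np.float32))
    print(t,len(Q),"rect c",np.round(r[0],1),"size",np.round(r[1],1),"ang",round(r[2],1),"mean",Q.mean(0).round(1),"z",np.percentile(Q[:,2],[5,50,95]).round(1))
if __name__=="__main__":
    for n in("scene","side"):
        d=np.load(n+"0.npz"); W=d["W"]; rgb=d["rgb"]; hsv=cv2.cvtColor(rgb,cv2.COLOR_RGB2HSV).astype(int); H,S,V=[hsv[...,k] for k in range(3)]; z=W[...,2]
        print("==",n)
        for t,m in {"top70-90":(z>70)&(z<90),"red":((H<5)|(H>174))&(S>180)&(V>90)&(z>3),"z34-41":(z>34)&(z<41),"z44-52":(z>44)&(z<52),
           "z2.5-8 dark":(z>1)&(z<9)&(V<110),"handle z12-22":(z>12)&(z<22)}.items():
            for Q in comps(W,m,40): show(t,Q)
        for t,p in {"scene":[("mat",(440,262)),("table",(230,300)),("round",(350,232)),("sq",(385,288))],"side":[("mat",(232,132)),("table",(200,330)),("round",(257,182)),("blade",(240,365))]}[n]: print(t,hsv[p[1],p[0]],W[p[1],p[0]].round(1))
E
python3 m.py
```

```text
== scene
top70-90 328 rect c [298.4 325.7] size [63.4 60.7] ang 12.0 mean [302.8 327.2  77.9] z [70.8 78.9 81.9]
top70-90 188 rect c [432.7 -98. ] size [56.6 52.1] ang 35.5 mean [434.  -97.7  75.4] z [71.9 75.4 78.8]
top70-90 226 rect c [431.   54.6] size [60.3 52.3] ang 31.1 mean [432.9  56.   75.2] z [71.6 75.6 78.1]
top70-90 436 rect c [449.  163.6] size [66.1 62.2] ang 55.0 mean [456.1 166.6  80.8] z [71.5 83.  86.7]
top70-90 229 rect c [487.6 -30.1] size [54.  55.2] ang 10.2 mean [489.3 -29.7  75.1] z [71.1 75.2 77.9]
top70-90 383 rect c [584.1 317.5] size [55.9 63.7] ang 17.3 mean [587.3 319.2  75.9] z [70.7 75.8 80.7]
top70-90 422 rect c [763.2 123.9] size [68.8 69. ] ang 83.3 mean [763.1 123.   80.2] z [71.3 80.5 88.9]
top70-90 656 rect c [777.9 302. ] size [60.9 62.7] ang 74.5 mean [781.3 303.   78.1] z [70.7 79.2 81.8]
top70-90 107 rect c [ 788.  -116.3] size [22.1 39.2] ang 49.6 mean [ 791.1 -114.2   82.6] z [73.8 82.9 89.4]
red 603 rect c [588.7 322. ] size [48.6 60.7] ang 25.6 mean [592.2 327.7  65.7] z [24.9 72.7 93.2]
z34-41 56 rect c [326.1 330.6] size [11.8 61.8] ang
[... 10698 characters left out ...]
 rect c [ 618.  -198.6] size [90.8  5.6] ang 1.9 mean [ 617.3 -198.7   17.1] z [12.6 17.6 21.5]
handle z12-22 55 rect c [ 652.1 -117.5] size [  1.6 118.7] ang 4.0 mean [ 652.2 -117.3   16.7] z [12.5 16.3 21. ]
handle z12-22 311 rect c [ 764.9 -151.2] size [ 68.8 128.7] ang 60.6 mean [ 761.1 -164.5   14.7] z [12.4 14.6 17. ]
handle z12-22 57 rect c [755.  103.2] size [22. 56.] ang 73.7 mean [752.9 100.6  17. ] z [13.2 16.7 21.4]
handle z12-22 60 rect c [767.9 271.4] size [ 9.9 60.7] ang 77.9 mean [767.1 271.5  17.1] z [12.7 17.7 21.5]
mat [ 13 105 121] [425.  339.6   5.5]
table [ 17 100 102] [ 358.8 -255.2   -1.1]
round [  8 120  68] [487.6 140.1   6.1]
blade [90 14 36] [ 437.7 -335.2    3. ]
```

Run:
```python
from m import *
for n in("scene","side"):
    d=np.load(n+"0.npz"); W=d["W"]; rgb=d["rgb"]; hsv=cv2.cvtColor(rgb,cv2.COLOR_RGB2HSV).astype(int); H,S,V=[hsv[...,k] for k in range(3)]; X,Y,z=[W[...,k] for k in range(3)]
    print(n)
    # round stand: dark wood, near tin, enclosing circle
    m=(z>2)&(z<9)&(V<125)&(S>105)&(H<15)&(np.hypot(X-460,Y-160)<85)
    Q=W[m]; print("round",len(Q),cv2.minEnclosingCircle(Q[:,:2].astype(np.float32)))
    # mat: different shade from table, z 2..6
    box=(X>380)&(X<540)&(Y>250)&(Y<450)&(z>-3)&(z<8)
    lab=cv2.cvtColor(rgb,cv2.COLOR_RGB2LAB).astype(int)
    m=box&(z>1.8); 
    for Q in comps(W,m,100): show("mat z",Q)
    for Q in comps(W,box&(((H<15)&(V<205)) if n=="scene" else (H<15)&(S<115)),60): show("mat col",Q)
    # tin lid top -> yaw ; pot knob
    for Q in comps(W,(z>82)&(z<90)&(np.hypot(X-448,Y-163)<60),20): show("tinlid",Q)
    for Q in comps(W,(z>88)&(z<100)&(np.hypot(X-584,Y-315)<60),5): show("knob",Q)
    for Q in comps(W,(z>62)&(z<82)&(np.hypot(X-584,Y-315)<60),5): show("potlid",Q)
    for Q in comps(W,(z>-3)&(z<8)&(V<60)&(S<90)&(np.hypot(X-438,Y+320)<90),20): show("blade",Q)
im=cv2.imread("pics/scene0.png")[170:360,310:490]; cv2.imwrite("pics/crop0.png",cv2.resize(im,None,fx=3,fy=3,interpolation=cv2.INTER_CUBIC))
```

```text
scene
round 245 ((450.88037109375, 167.46502685546875), 54.67631530761719)
mat z 1448 rect c [461.3 350.8] size [159.3 199.1] ang 1.7 mean [452.3 367.2   4. ] z [2.  3.8 6.5]
mat col 169 rect c [453.8 356.7] size [136.7 108.2] ang 50.0 mean [456.4 353.5   3.5] z [-0.2  3.7  6.5]
tinlid 249 rect c [449.4 163.9] size [55.6 53.3] ang 54.3 mean [449.6 164.7  84.8] z [82.5 84.7 87.4]
knob 73 rect c [579.4 317.8] size [20.1 23.4] ang 49.3 mean [580.7 317.1  93.7] z [89.6 94.2 96.7]
potlid 477 rect c [583.4 317.5] size [57.5 65.7] ang 19.8 mean [589.8 319.9  73.4] z [64.2 74.4 79.5]
blade 210 rect c [ 440.6 -328.1] size [79.3 59.9] ang 87.4 mean [ 442.1 -332.6    3.6] z [0.7 3.4 6.8]
side
round 147 ((446.0048828125, 166.5380401611328), 54.586204528808594)
mat z 460 rect c [423.  342.6] size [ 93.6 186.7] ang 19.0 mean [429.2 339.9   3.8] z [2.  3.6 6.2]
mat z 106 rect c [523.6 296. ] size [32.6 85. ] ang 0.1 mean [530.2 293.6   4.1] z [2.  3.8 6.8]
mat col 518 rect c [454.3 356. ] size [153.1 106.6] ang 68.0 mean [430.2 341.4   3. ] z [-0.4  3.1  6.2]
tinlid 280 rect c [446.1 161.5] size [54.6 52.7] ang 51.0 mean [445.8 161.1  84.3] z [82.3 84.3 86.8]
potlid 114 rect c [577.1 291.6] size [60.5 28.5] ang 5.0 mean [577.7 291.5  70.3] z [64.3 70.6 75.5]
blade 1558 rect c [ 436.3 -333.5] size [88. 68.] ang 88.6 mean [ 436.1 -336.1    2.9] z [0.1 2.9 5.4]
```

View pics/crop0.png

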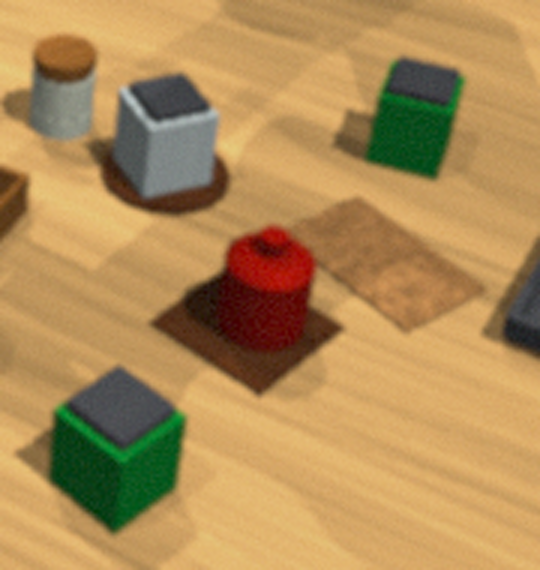

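The crop confirms the grey tin on the round disc and the red pot on the square slab; the green ones are decoys, and the mat's middle is at about scene pixel (437,258). I'll start with the spatula, with its handle grasp at (438,-255).

Emit:
{"fn": "servo_tool", "kwargs": {
  "motion": [
    [[-0.224, -0.51, 0, 0, 0, 0, 0], [-0.224, -0.51, 0, 0, 0, 0, 0], [-0.224, -0.51, 0, 0, 0, 0, 0], [-0.224, -0.51, 0, 0, 0, 0, 0], [-0.224, -0.51, 0, 0, 0, 0, 0], [-0.224, -0.51, 0, 0, 0, 0, 0], [-0.224, -0.51, -0.1, 0, 0, 0, 0], [-0.224, -0.51, -0.2, 0, 0, 0, 0], [-0.224, -0.51, -0.27, 0, 0, 0, 0], [-0.224, -0.51, -0.27, 0, 0, 0, 0]]
  ],
  "newtons": 25
}}

```text
clock: 1.1
eef_pos: [435.8, -253.6, 66.4]
eef_rot: [-3.135, -0.004, 1.571]
wrist_force: [0.2, 0.3, 0.1]
finger_gap: 94.1
finger_force: 0.0
```

Run:
```python
from m import *
print(manip.read_state()["eef_pos"])
c=cam("wrist"); save(c,"w1.png"); W=pts(c); z=W[...,2]
print(np.array(c["cam_to_world"]).round(2).tolist())
hsv=cv2.cvtColor(c["frame"],cv2.COLOR_RGB2HSV)
for Q in comps(W,(z>11)&(z<23),40): show("handle",Q)
# mat corners and others on plane via scene, hidden gripper now
for n in("scene","side"):
    c=cam(n); save(c,n+"1.png"); W=pts(c); np.savez(n+"1.npz",W=W,rgb=c["frame"])
W=np.load("scene1.npz")["W"]
for u,v in((429,236),(472,266),(446,280),(437,258)): print(W[v-1:v+2,u-1:u+2].reshape(-1,3).mean(0).round(1))
```

```text
[ 435.78175577 -253.63098882   66.40057707]
[[1.0, 0.0, -0.01, 436.92], [0.0, -0.96, -0.28, -171.46], [-0.01, 0.28, -0.96, 246.8], [0.0, 0.0, 0.0, 1.0]]
handle 308 rect c [ 432.4 -118.9] size [52.5 19.1] ang 6.1 mean [ 432.1 -123.8   17.7] z [12.  18.5 21.8]
handle 3641 rect c [ 438.2 -234.3] size [113.8  18. ] ang 89.0 mean [ 438.2 -230.2   18.4] z [16.  18.6 19.8]
handle 126 rect c [ 531.6 -387.6] size [16.5  5.8] ang 49.6 mean [ 530.9 -389.    18.3] z [12.  19.1 22.7]
handle 505 rect c [ 606.6 -297.7] size [16.  80.9] ang 79.9 mean [ 591.1 -294.7   17.1] z [11.8 17.1 22.4]
handle 1809 rect c [ 570.4 -149.5] size [  3.2 105. ] ang 4.1 mean [ 570.2 -146.4   17.1] z [11.6 17.1 22.4]
handle 139 rect c [ 614.5 -192.4] size [44.6  0.4] ang 3.7 mean [ 614.6 -192.3   17. ] z [11.7 17.1 22.4]
[387.4 318.    3. ]
[434.4 443.6   1.2]
[515.4 411.3   1.3]
[457.2 366.5   3.7]
```

View pics/side1.png

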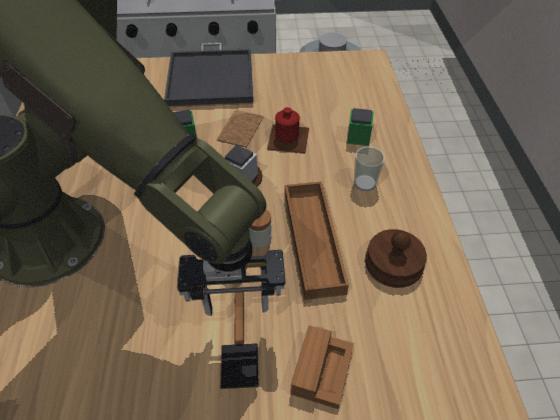

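Spatula handle confirmed at (438,-234); in the side view the pot is at (288,128) and the mat at (241,128). Descending and gripping.

Emit:
{"fn": "servo_tool", "kwargs": {
  "motion": [
    [[0, 0, -0.06, 0, 0, 0, 0], [0, 0, -0.1, 0, 0, 0, 0], [0, 0, -0.128, 0, 0, 0, 0], [0, 0, -0.128, 0, 0, 0, 0], [0, 0, -0.128, 0, 0, 0, 1], [0, 0, -0.128, 0, 0, 0, 1], [0, 0, -0.128, 0, 0, 0, 1], [0, 0, -0.128, 0, 0, 0, 1], [0, 0, -0.128, 0, 0, 0, 1], [0, 0, -0.128, 0, 0, 0, 1]]
  ],
  "newtons": 25
}}

```text
clock: 2.25
eef_pos: [438.0, -255.0, 6.6]
eef_rot: [3.142, 0.0, 1.571]
wrist_force: [-0.1, 0.0, -0.0]
finger_gap: 49.3
finger_force: 0.0
```

Emit:
{"fn": "servo_tool", "kwargs": {
  "motion": [
    [[0, 0, 0, 0, 0, 0, 1], [0, 0, 0, 0, 0, 0, 1], [0, 0, 0, 0, 0, 0, 1], [0, 0, 0, 0, 0, 0, 1], [0, 0, 0, 0, 0, 0, 1], [0, 0, 0, 0, 0, 0, 1], [0, 0, 0.02, 0, 0, 0, 1], [0, 0, 0.08, 0, 0, 0, 1], [0, 0, 0.08, 0, 0, 0, 1], [0, 0, 0.08, 0, 0, 0, 1]]
  ]
}}

```text
clock: 3.25
eef_pos: [438.2, -255.2, 47.1]
eef_rot: [3.14, 0.001, 1.571]
wrist_force: [0.2, 0.3, -0.7]
finger_gap: 17.5
finger_force: 25.0
```

Emit:
{"fn": "servo_tool", "kwargs": {
  "motion": [
    [[-0.048, -0.061, 0, 0, 0, 0.03, 1], [-0.048, -0.061, 0, 0, 0, 0.07, 1], [-0.048, -0.061, 0, 0, 0, 0.115, 1], [-0.048, -0.061, 0, 0, 0, 0.16, 1], [-0.048, -0.061, 0, 0, 0, 0.205, 1], [-0.048, -0.061, 0, 0, 0, 0.25, 1], [-0.048, -0.061, -0.015, 0, 0, 0.295, 1], [-0.048, -0.061, -0.03, 0, 0, 0.34, 1], [-0.048, -0.061, -0.052, 0, 0, 0.379, 1], [-0.048, -0.061, -0.052, 0, 0, 0.379, 1]]
  ]
}}

```text
clock: 4.25
eef_pos: [413.0, -284.7, 18.7]
eef_rot: [3.141, -0.003, 2.763]
wrist_force: [0.2, -0.3, -0.9]
finger_gap: 17.8
finger_force: 25.0
```

Run:
```python
from m import *
s=manip.read_state(); print(s["eef_pos"],s["eef_rot"],s["finger_gap"])
for n in ("wrist","side"):
    c=cam(n); W=pts(c); X,Y,z=[W[...,k] for k in range(3)]; save(c,n+"2.png")
    V=c["frame"].max(2); u=np.array([.929,-.370]); o=np.array([592,-356.4])
    a=(X-o[0])*u[0]+(Y-o[1])*u[1]; b=-(X-o[0])*u[1]+(Y-o[1])*u[0]
    m=(V<90)&(z>5)&(z<30)&(a<-47)&(a>-170)&(abs(b)<60)
    for lo in range(-160,-45,15):
        k=m&(a>=lo)&(a<lo+15)
        if k.sum()>20: print(n,lo,k.sum(),"b",np.percentile(b[k],[2,98]).round(1),"z",np.percentile(z[k],[5,50,95]).round(1), "amax",a[k].max().round(1))
    for Q in comps(W,(z>44)&(z<51)&(Y<-280),100): show(n+" roof",Q)
```

```text
[ 413.00713062 -284.73858619   18.66352126] [ 3.14059425 -0.00326739  2.76334645] 17.842087007117698
wrist -160 315 b [-11.5  12.5] z [15.7 17.  29.5] amax -145.0
wrist -145 625 b [-12.3  13.3] z [15.9 16.9 17.7] amax -132.5
wrist -115 371 b [-17.7  19.1] z [15.9 16.8 17.6] amax -100.0
wrist -100 1016 b [-19.3  20.3] z [15.8 16.7 17.6] amax -85.0
wrist -85 933 b [-20.5  21.7] z [15.7 16.6 17.4] amax -70.3
wrist roof 158 rect c [ 405.2 -293.7] size [21.   8.9] ang 14.1 mean [ 399.5 -294.7   47.8] z [44.4 48.2 50.6]
side -160 225 b [-34.2  32.4] z [13.1 15.9 26.7] amax -145.1
side -145 272 b [-35.2  32.3] z [13.1 15.8 18.3] amax -130.0
side -130 273 b [-35.2  31.5] z [12.9 15.7 18.3] amax -115.0
side -115 274 b [-35.1  31.6] z [13.4 15.7 18. ] amax -100.0
side -100 282 b [-35.5  31.3] z [13.1 15.5 17.9] amax -85.0
side -85 263 b [-35.3  32. ] z [13.1 15.6 17.8] amax -71.0
side roof 1502 rect c [ 570. -348.] size [120.2  45. ] ang 68.5 mean [ 569.1 -350.8   46.8] z [44.7 46.8 49.2]
```

View pics/wrist2.png

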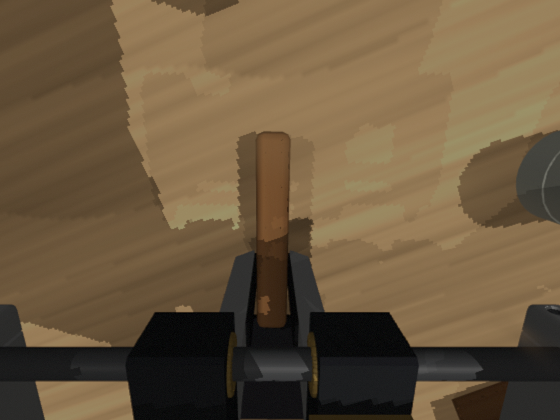

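The view from the wrist shows the handle square between the fingers. The blade measures level at z≈12–16 and is centred within 2 mm of the slot, with its tip 26 mm short of the mouth. Pushing it in.

Emit:
{"fn": "servo_tool", "kwargs": {
  "motion": [
    [[0.03, -0.012, 0, 0, 0, 0, 1], [0.06, -0.024, 0, 0, 0, 0, 1], [0.09, -0.036, 0, 0, 0, 0, 1], [0.12, -0.048, 0, 0, 0, 0, 1], [0.15, -0.06, 0, 0, 0, 0, 1], [0.17, -0.068, 0, 0, 0, 0, 1], [0.186, -0.074, 0, 0, 0, 0, 1], [0.186, -0.074, 0, 0, 0, 0, 1], [0.186, -0.074, 0, 0, 0, 0, 1], [0.186, -0.074, -0.006, 0, 0, 0, 1]]
  ]
}}

```text
clock: 5.35
eef_pos: [506.7, -322.5, 17.7]
eef_rot: [-3.141, 0.0, 2.761]
wrist_force: [0.8, 0.6, -2.0]
finger_gap: 17.9
finger_force: 25.0
```

Emit:
{"fn": "servo_tool", "kwargs": {
  "motion": [
    [[0, 0, 0, 0, 0, 0, 0.8], [0, 0, 0, 0, 0, 0, 0.7], [0, 0, 0, 0, 0, 0, 0.6], [0, 0, 0, 0, 0, 0, 0.4], [0, 0, 0, 0, 0, 0, 0], [0, 0, 0.06, 0, 0, 0, 0], [0, 0, 0.16, 0, 0, 0, 0], [0, 0, 0.24, 0, 0, 0, 0], [0, 0, 0.34, 0, 0, 0, 0], [0, 0, 0.36, 0, 0, 0, 0]]
  ]
}}

```text
clock: 6.35
eef_pos: [508.4, -323.5, 203.6]
eef_rot: [-3.139, 0.008, 2.762]
wrist_force: [1.2, 0.3, -0.3]
finger_gap: 87.4
finger_force: 0.0
```

Run:
```python
from m import *
s=manip.read_state(); print(s["eef_pos"],s["eef_rot"],s["finger_gap"])
for n in ("scene","side"):
    c=cam(n); W=pts(c); X,Y,z=[W[...,k] for k in range(3)]; save(c,n+"3.png")
    V=c["frame"].max(2); u=np.array([.9304,-.3665]); o=np.array([592,-356.4])
    a=(X-o[0])*u[0]+(Y-o[1])*u[1]; b=-(X-o[0])*u[1]+(Y-o[1])*u[0]
    m=(V<70)&(z>2)&(z<30)&(a>2)&(a<38)&(abs(b)<46)
    print(n,m.sum(), m.any() and (a[m].max(),np.percentile(b[m],[2,98]),np.median(z[m])))
    print([Q.mean(0).round(1) for Q in comps(W,(z>70)&(z<82)&(Y<80)&(X<560)&(X>380),100)])
    h=(c["frame"][...,0]>90)&(z>-2)&(z<25)&(a<-75)&(a>-180)&(abs(b)<12)&(z>4); print("handle",h.sum(),h.any() and (a[h].min(),a[h].max()))
```

```text
[ 508.3524976  -323.45748353  203.63959582] [-3.13945195  0.00831831  2.76156   ] 87.43920132302607
scene 100 (np.float64(27.915022448227475), array([-34.19832033,  26.76604619]), np.float64(15.7430288783857))
[array([433.2, -98.4,  75.2]), array([433. ,  55.4,  75.3]), array([489.7, -29.9,  75.4])]
handle 179 (np.float64(-168.71261392886242), np.float64(-75.0613731952221))
side 591 (np.float64(30.727852420931516), array([-36.45317462,  44.78851927]), np.float64(14.530603121157924))
[array([ 426.2, -102.2,   74.8])]
handle 402 (np.float64(-171.55525858376097), np.float64(-75.25628785034559))
```

View pics/side3.png

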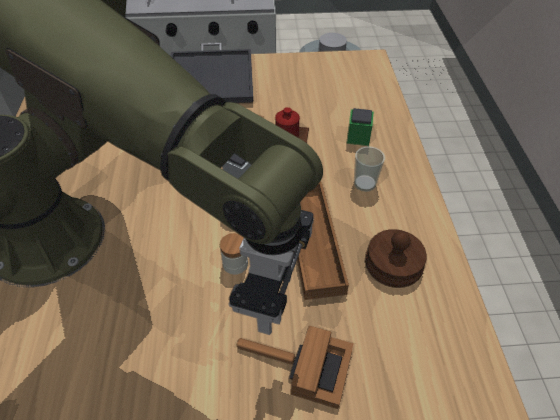

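Spatula is home: in the side view its tip shows at (333,388), a≈+29 mm. Next is jar A at (431,-100).

Emit:
{"fn": "servo_tool", "kwargs": {
  "motion": [
    [[-0.152, 0.445, 0, 0, 0, -0.045, 0], [-0.152, 0.445, 0, 0, 0, -0.09, 0], [-0.152, 0.445, 0, 0, 0, -0.135, 0], [-0.152, 0.445, 0, 0, 0, -0.18, 0], [-0.152, 0.445, 0, 0, 0, -0.225, 0], [-0.152, 0.445, 0, 0, 0, -0.27, 0], [-0.152, 0.445, 0, 0, 0, -0.315, 0], [-0.152, 0.445, 0, 0, 0, -0.36, 0], [-0.152, 0.445, -0.06, 0, 0, -0.379, 0], [-0.152, 0.445, -0.12, 0, 0, -0.379, 0]]
  ]
}}

```text
clock: 7.45
eef_pos: [430.4, -99.8, 135.3]
eef_rot: [-3.141, -0.0, 1.568]
wrist_force: [0.8, -0.1, -0.4]
finger_gap: 94.0
finger_force: 0.0
```

Emit:
{"fn": "servo_tool", "kwargs": {
  "motion": [
    [[0, 0, -0.08, 0, 0, 0, 0], [0, 0, -0.15, 0, 0, 0, 0], [0, 0, -0.19, 0, 0, 0, 0], [0, 0, -0.203, 0, 0, 0, 0], [0, 0, -0.203, 0, 0, 0, 1], [0, 0, -0.203, 0, 0, 0, 1], [0, 0, -0.203, 0, 0, 0, 1], [0, 0, -0.203, 0, 0, 0, 1], [0, 0, -0.203, 0, 0, 0, 1], [0, 0, -0.203, 0, 0, 0, 1]]
  ]
}}

```text
clock: 8.45
eef_pos: [431.2, -100.1, 36.4]
eef_rot: [3.141, 0.0, 1.571]
wrist_force: [-1.0, -0.1, 5.5]
finger_gap: 55.5
finger_force: 25.0
```

Emit:
{"fn": "servo_tool", "kwargs": {
  "motion": [
    [[0, 0, 0.05, 0, 0, 0, 1], [0, 0, 0.13, 0, 0, 0, 1], [0.06, -0.013, 0.14, 0, 0, 0, 1], [0.15, -0.033, 0.14, 0, 0, 0, 1], [0.24, -0.053, 0.14, 0, 0, 0, 1], [0.32, -0.07, 0.14, 0, 0, 0, 1], [0.368, -0.08, 0.14, 0, 0, 0, 1], [0.368, -0.08, 0.14, 0, 0, 0, 1], [0.368, -0.08, 0.08, 0, 0, 0, 1], [0.368, -0.08, 0.05, 0, 0, 0, 1]]
  ]
}}

```text
clock: 9.45
eef_pos: [613.6, -139.6, 58.7]
eef_rot: [-3.139, -0.001, 1.571]
wrist_force: [-0.7, -0.2, -2.5]
finger_gap: 55.5
finger_force: 25.0
```

Emit:
{"fn": "servo_tool", "kwargs": {
  "motion": [
    [[0, 0, -0.02, 0, 0, 0, 1], [0, 0, -0.032, 0, 0, 0, 1], [0, 0, -0.032, 0, 0, 0, 1], [0, 0, -0.032, 0, 0, 0, 1], [0, 0, -0.032, 0, 0, 0, 0.4], [0, 0, -0.032, 0, 0, 0, 0.2], [0, 0, -0.032, 0, 0, 0, 0], [0, 0, -0.032, 0, 0, 0, 0], [0, 0, 0.04, 0, 0, 0, 0], [0, 0, 0.12, 0, 0, 0, 0]]
  ]
}}

```text
clock: 10.45
eef_pos: [614.2, -139.8, 120.7]
eef_rot: [-3.139, -0.001, 1.571]
wrist_force: [-0.0, 0.0, 0.3]
finger_gap: 92.2
finger_force: 0.0
```

```bash
cat > jars.py <<'E'
from m import *
import sys
s=manip.read_state(); print(s["eef_pos"].round(1),s["clock"])
for n in ("scene","side"):
    c=cam(n); W=pts(c); X,Y,z=[W[...,k] for k in range(3)]; save(c,n+sys.argv[1]+".png"); R=c["frame"].astype(int)
    np.savez(n+"L.npz",W=W,rgb=c["frame"])
    for Q in comps(W,(z>71)&(z<88)&(Y>-250)&(X>380)&(X<660),80): show(n,Q)
    for Q in comps(W,(z>88)&(z<100)&(R[...,0]>2.5*R[...,1]),5): show(n+" knob",Q)
E
python3 jars.py 4
```

```text
[ 614.2 -139.8  120.7] 10.45
scene 223 rect c [431.3  56. ] size [58.4 55.4] ang 50.7 mean [433.2  55.9  75.6] z [72.3 75.7 78.6]
scene 421 rect c [448.2 164.1] size [66.  64.2] ang 53.9 mean [455.5 166.8  81. ] z [72.7 83.  86.8]
scene 219 rect c [487.8 -31.1] size [56.4 52.5] ang 4.4 mean [489.1 -30.1  75.5] z [72.5 75.6 78.2]
scene 345 rect c [583.7 318.3] size [51.8 62.3] ang 12.3 mean [586.7 319.2  76.2] z [71.8 76.1 80.7]
scene 286 rect c [ 616.1 -140.3] size [55.7 54.1] ang 43.1 mean [ 619.9 -136.4   81.9] z [73.6 83.  85.9]
scene knob 60 rect c [580.8 318.6] size [17.5 21.7] ang 59.3 mean [582.4 318.1  93.6] z [89.8 93.7 97.3]
side 351 rect c [428.6  53.9] size [53.1 57.6] ang 2.7 mean [429.2  52.2  74.8] z [72.1 74.7 77.4]
side 471 rect c [445.6 162.2] size [63.8 63.5] ang 55.5 mean [446.4 155.1  80.8] z [72.8 82.7 86.1]
side 396 rect c [486.1 -32.8] size [55.  52.9] ang 88.2 mean [485.5 -33.6  74.8] z [72.4 74.8 77.2]
side 541 rect c [ 614.  -141.7] size [54.4 54. ] ang 28.0 mean [ 613.  -144.2   81.9] z [74.6 82.6 85. ]
```

Emit:
{"fn": "servo_tool", "kwargs": {
  "motion": [
    [[-0.06, 0.05, 0.02, 0, 0, 0, 0], [-0.13, 0.11, 0.02, 0, 0, 0, 0], [-0.2, 0.17, 0.02, 0, 0, 0, 0], [-0.256, 0.216, 0.02, 0, 0, 0, 0], [-0.256, 0.216, 0, 0, 0, 0, 0], [-0.256, 0.216, -0.04, 0, 0, 0, 0], [-0.256, 0.216, -0.1, 0, 0, 0, 0], [-0.256, 0.216, -0.15, 0, 0, 0, 0], [-0.256, 0.216, -0.17, 0, 0, 0, 0], [-0.256, 0.216, -0.17, 0, 0, 0, 0]]
  ]
}}

```text
clock: 11.55
eef_pos: [486.6, -32.1, 34.8]
eef_rot: [-3.139, -0.0, 1.571]
wrist_force: [0.7, -1.2, 1.4]
finger_gap: 94.1
finger_force: 0.0
```

Emit:
{"fn": "servo_tool", "kwargs": {
  "motion": [
    [[0, 0, 0, 0, 0, 0, 1], [0, 0, 0, 0, 0, 0, 1], [0, 0, 0, 0, 0, 0, 1], [0, 0, 0, 0, 0, 0, 1], [0, 0, 0, 0, 0, 0, 1], [0, 0, 0, 0, 0, 0, 1], [0, 0, 0, 0, 0, 0, 1], [0, 0, 0.05, 0, 0, 0, 1], [0, 0, 0.13, 0, 0, 0, 1], [0, 0, 0.14, 0, 0, 0, 1]]
  ]
}}

```text
clock: 12.55
eef_pos: [488.7, -32.2, 109.6]
eef_rot: [3.136, 0.001, 1.571]
wrist_force: [0.5, -1.0, -1.4]
finger_gap: 55.5
finger_force: 25.0
```

Emit:
{"fn": "servo_tool", "kwargs": {
  "motion": [
    [[0.05, -0.008, 0, 0, 0, 0, 1], [0.12, -0.018, 0, 0, 0, 0, 1], [0.19, -0.03, 0, 0, 0, 0, 1], [0.244, -0.036, 0, 0, 0, 0, 1], [0.244, -0.036, 0, 0, 0, 0, 1], [0.244, -0.036, -0.05, 0, 0, 0, 1], [0.244, -0.036, -0.09, 0, 0, 0, 1], [0.244, -0.036, -0.11, 0, 0, 0, 1], [0.244, -0.036, -0.122, 0, 0, 0, 1], [0.244, -0.036, -0.122, 0, 0, 0, 1]]
  ]
}}

```text
clock: 13.55
eef_pos: [608.8, -50.0, 45.0]
eef_rot: [-3.141, -0.0, 1.571]
wrist_force: [0.0, -0.4, -1.6]
finger_gap: 55.6
finger_force: 25.0
```

Emit:
{"fn": "servo_tool", "kwargs": {
  "motion": [
    [[0, 0, 0, 0, 0, 0, 0.4], [0, 0, 0, 0, 0, 0, 0.2], [0, 0, 0, 0, 0, 0, 0], [0, 0, 0, 0, 0, 0, 0], [0, 0, 0.08, 0, 0, 0, 0], [0, 0, 0.17, 0, 0, 0, 0], [-0.08, 0.05, 0.17, 0, 0, 0, 0], [-0.17, 0.1, 0.17, 0, 0, 0, 0], [-0.26, 0.16, 0.17, 0, 0, 0, 0], [-0.3, 0.18, 0.17, 0, 0, 0, 0]]
  ]
}}

```text
clock: 14.55
eef_pos: [456.5, 41.4, 130.0]
eef_rot: [-3.142, -0.0, 1.572]
wrist_force: [1.2, -0.4, -0.0]
finger_gap: 93.7
finger_force: 0.0
```

```bash
python3 jars.py 5
```

```text
[456.5  41.4 130. ] 14.55
scene 223 rect c [431.8  55.9] size [56.4 53.8] ang 6.8 mean [433.1  56.   75.4] z [72.4 75.4 78.2]
scene 423 rect c [448.1 165.1] size [63.  65.1] ang 50.8 mean [455.8 166.7  80.9] z [72.6 83.1 86.5]
scene 349 rect c [581.7 318.1] size [56.6 61.9] ang 20.8 mean [586.5 319.   76. ] z [71.6 75.8 80. ]
scene 310 rect c [610.1 -48.4] size [56.6 54.4] ang 37.1 mean [613.3 -46.2  81.8] z [74.  82.9 85.8]
scene 286 rect c [ 616.4 -140.5] size [59.1 53.8] ang 39.3 mean [ 619.8 -136.5   81.9] z [74.1 83.2 86.1]
scene knob 59 rect c [581.5 317.8] size [16.5 19.7] ang 56.2 mean [582.3 318.   93.4] z [89.5 93.7 96.1]
side 354 rect c [429.1  53.6] size [56.1 54. ] ang 48.8 mean [428.8  52.3  74.6] z [72.  74.6 77.2]
side 468 rect c [447.5 162.8] size [67.2 62.8] ang 51.8 mean [446.4 153.9  80.6] z [72.  82.6 86.2]
side 191 rect c [580.9 311.4] size [53.4 56.8] ang 9.0 mean [579.3 306.9  75.9] z [71.8 75.6 80.9]
side 462 rect c [606.8 -50.8] size [54.  55.2] ang 22.6 mean [606.7 -53.6  81.7] z [74.  82.4 85. ]
side 538 rect c [ 613.6 -141.1] size [55.7 54. ] ang 85.2 mean [ 613.2 -144.1   82.1] z [75.  82.6 85.2]
side knob 40 rect c [575.5 313.5] size [18.3 18.5] ang 78.5 mean [575.8 312.5  93.1] z [90.4 93.2 96.2]
```

Emit:
{"fn": "servo_tool", "kwargs": {
  "motion": [
    [[-0.057, 0.029, 0, 0, 0, 0, 0], [-0.057, 0.029, 0, 0, 0, 0, 0], [-0.057, 0.029, -0.08, 0, 0, 0, 0], [-0.057, 0.029, -0.15, 0, 0, 0, 0], [-0.057, 0.029, -0.188, 0, 0, 0, 0], [-0.057, 0.029, -0.188, 0, 0, 0, 0], [-0.057, 0.029, -0.188, 0, 0, 0, 1], [-0.057, 0.029, -0.188, 0, 0, 0, 1], [-0.057, 0.029, -0.188, 0, 0, 0, 1], [-0.057, 0.029, -0.188, 0, 0, 0, 1]]
  ]
}}

```text
clock: 15.65
eef_pos: [431.0, 54.5, 36.7]
eef_rot: [3.14, -0.0, 1.571]
wrist_force: [-0.2, -0.2, -0.8]
finger_gap: 65.5
finger_force: 0.0
```

Emit:
{"fn": "servo_tool", "kwargs": {
  "motion": [
    [[0, 0, 0, 0, 0, 0, 1], [0, 0, 0, 0, 0, 0, 1], [0, 0, 0, 0, 0, 0, 1], [0, 0, 0.05, 0, 0, 0, 1], [0, 0, 0.13, 0, 0, 0, 1], [0.06, -0.005, 0.14, 0, 0, 0, 1], [0.15, -0.013, 0.14, 0, 0, 0, 1], [0.24, -0.02, 0.14, 0, 0, 0, 1], [0.32, -0.027, 0.14, 0, 0, 0, 1], [0.346, -0.029, 0.14, 0, 0, 0, 1]]
  ]
}}

```text
clock: 16.65
eef_pos: [605.8, 39.5, 105.1]
eef_rot: [-3.141, 0.0, 1.57]
wrist_force: [-1.1, -0.4, -2.1]
finger_gap: 55.6
finger_force: 25.0
```

Emit:
{"fn": "servo_tool", "kwargs": {
  "motion": [
    [[0, 0, 0, 0, 0, 0, 1], [0, 0, -0.05, 0, 0, 0, 1], [0, 0, -0.09, 0, 0, 0, 1], [0, 0, -0.11, 0, 0, 0, 1], [0, 0, -0.122, 0, 0, 0, 1], [0, 0, -0.122, 0, 0, 0, 1], [0, 0, -0.122, 0, 0, 0, 1], [0, 0, -0.122, 0, 0, 0, 0.4], [0, 0, -0.122, 0, 0, 0, 0.2], [0, 0, -0.122, 0, 0, 0, 0]]
  ]
}}

```text
clock: 17.65
eef_pos: [603.7, 40.0, 45.4]
eef_rot: [3.141, -0.0, 1.571]
wrist_force: [-0.2, 0.5, -0.0]
finger_gap: 69.1
finger_force: 0.0
```

Emit:
{"fn": "servo_tool", "kwargs": {
  "motion": [
    [[0, 0, 0, 0, 0, 0, 0], [0, 0, 0.08, 0, 0, 0, 0], [0, 0, 0.18, 0, 0, 0, 0], [0, 0, 0.22, 0, 0, 0, 0], [-0.05, 0.05, 0.22, 0, 0, 0, 0], [-0.1, 0.1, 0.22, 0, 0, 0, 0], [-0.15, 0.15, 0.22, 0, 0, 0, 0], [-0.2, 0.2, 0.22, 0, 0, 0, 0], [-0.2, 0.2, 0.22, 0, 0, 0, 0], [-0.2, 0.2, 0.22, 0, 0, 0, 0]]
  ]
}}

```text
clock: 18.65
eef_pos: [503.5, 140.3, 155.4]
eef_rot: [3.141, -0.0, 1.572]
wrist_force: [-0.5, 0.1, 0.8]
finger_gap: 94.0
finger_force: 0.0
```

```bash
python3 jars.py 6
```

```text
[503.5 140.3 155.4] 18.65
scene 423 rect c [447.4 163.9] size [66.6 63.7] ang 53.9 mean [455.5 166.6  80.9] z [72.4 82.9 86.5]
scene 346 rect c [583.  317.2] size [53.7 63.3] ang 19.8 mean [586.4 318.8  76.1] z [72.  76.2 80.5]
scene 310 rect c [610.2 -48.5] size [55.9 54.4] ang 36.4 mean [613.2 -46.   81.9] z [73.1 82.9 85.9]
scene 335 rect c [605.6  41. ] size [56.1 52.9] ang 35.4 mean [608.7  43.2  82.1] z [73.5 83.2 86. ]
scene 285 rect c [ 617.2 -139.9] size [57.  53.6] ang 38.0 mean [ 619.9 -136.5   82. ] z [73.5 83.  86.1]
scene knob 56 rect c [581.7 318.2] size [17.9 19.2] ang 73.4 mean [582.1 318.1  93.2] z [89.3 93.5 95.7]
side 472 rect c [446.1 161.9] size [63.8 61.3] ang 54.3 mean [446.3 155.5  80.9] z [72.4 82.8 86. ]
side 398 rect c [602.6  38. ] size [57.  53.3] ang 85.6 mean [601.6  35.3  81.9] z [74.7 82.4 85.4]
side 101 rect c [592.3 307.2] size [53.5 27.5] ang 79.3 mean [590.8 306.   75.4] z [71.6 75.  79.7]
side 463 rect c [607.5 -49.4] size [57.1 52.5] ang 84.4 mean [606.8 -53.8  81.8] z [74.3 82.6 85. ]
side 544 rect c [ 614.2 -141.5] size [55.3 54.1] ang 46.5 mean [ 613.1 -144.2   82. ] z [74.7 82.6 85. ]
side knob 12 rect c [583.1 310.5] size [9.7 8.1] ang 87.6 mean [583.1 310.7  92. ] z [88.5 92.6 95.2]
```

View pics/scene6.png

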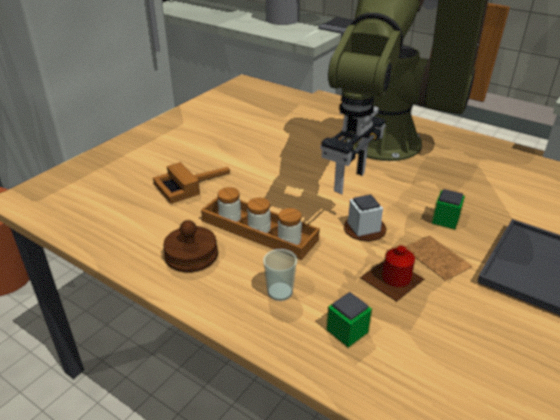

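All three jars stand in the rack, at scene pixels (229,205), (260,215) and (290,226). Now the pot, at (580,315).

Emit:
{"fn": "servo_tool", "kwargs": {
  "motion": [
    [[0.04, 0.09, 0, 0, 0, 0, 0], [0.08, 0.18, 0, 0, 0, 0, 0], [0.12, 0.27, 0, 0, 0, 0, 0], [0.154, 0.35, 0, 0, 0, 0, 0], [0.154, 0.35, 0, 0, 0, 0, 0], [0.154, 0.35, -0.08, 0, 0, 0, 0], [0.154, 0.35, -0.16, 0, 0, 0, 0], [0.154, 0.35, -0.22, 0, 0, 0, 0], [0.154, 0.35, -0.256, 0, 0, 0, 0], [0.154, 0.35, -0.256, 0, 0, 0, 0]]
  ]
}}

```text
clock: 19.75
eef_pos: [579.7, 313.1, 23.8]
eef_rot: [-3.137, 0.002, 1.569]
wrist_force: [0.1, 0.2, -0.5]
finger_gap: 93.9
finger_force: 0.0
```

Emit:
{"fn": "servo_tool", "kwargs": {
  "motion": [
    [[0, 0, 0, 0, 0, 0, 1], [0, 0, 0, 0, 0, 0, 1], [0, 0, 0, 0, 0, 0, 1], [0, 0, 0, 0, 0, 0, 1], [0, 0, 0, 0, 0, 0, 1], [0, 0, 0, 0, 0, 0, 1], [0, 0, 0, 0, 0, 0, 1], [0, 0, 0.03, 0, 0, 0, 1], [0, 0, 0.06, 0, 0, 0, 1], [0, 0, 0.06, 0, 0, 0, 1]]
  ],
  "newtons": 35
}}

```text
clock: 20.75
eef_pos: [581.8, 315.6, 60.3]
eef_rot: [3.137, -0.002, 1.571]
wrist_force: [-0.3, -0.4, -3.0]
finger_gap: 65.9
finger_force: 35.0
```

Emit:
{"fn": "servo_tool", "kwargs": {
  "motion": [
    [[-0.05, 0.018, 0, 0, 0, 0, 1], [-0.11, 0.04, 0, 0, 0, 0, 1], [-0.17, 0.063, 0, 0, 0, 0, 1], [-0.23, 0.085, 0, 0, 0, 0, 1], [-0.261, 0.096, 0, 0, 0, 0, 1], [-0.261, 0.096, 0, 0, 0, 0, 1], [-0.261, 0.096, -0.03, 0, 0, 0, 1], [-0.261, 0.096, -0.05, 0, 0, 0, 1], [-0.261, 0.096, -0.061, 0, 0, 0, 1], [-0.261, 0.096, -0.061, 0, 0, 0, 1]]
  ]
}}

```text
clock: 21.75
eef_pos: [450.3, 362.4, 26.0]
eef_rot: [-3.14, 0.001, 1.57]
wrist_force: [-4.7, -2.6, 6.1]
finger_gap: 66.0
finger_force: 35.0
```

Emit:
{"fn": "servo_tool", "kwargs": {
  "motion": [
    [[0, 0, 0, 0, 0, 0, 1], [0, 0, 0, 0, 0, 0, 0.4], [0, 0, 0, 0, 0, 0, 0.2], [0, 0, 0, 0, 0, 0, 0], [0, 0, 0, 0, 0, 0, 0], [0, 0, 0.08, 0, 0, 0, 0], [0, 0, 0.17, 0, 0, 0, 0], [0, 0, 0.24, 0, 0, 0, 0], [0, -0.08, 0.24, 0, 0, 0, 0], [0, -0.1, 0.24, 0, 0, 0, 0]]
  ]
}}

```text
clock: 22.75
eef_pos: [450.3, 311.1, 147.2]
eef_rot: [3.14, -0.0, 1.57]
wrist_force: [0.2, -0.0, -0.0]
finger_gap: 94.1
finger_force: 0.0
```

```bash
python3 jars.py 7
```

```text
[450.3 311.1 147.2] 22.75
scene 425 rect c [448.9 163.7] size [66.8 63.7] ang 53.9 mean [455.9 167.   80.9] z [72.2 83.2 86.6]
scene 283 rect c [454.8 363.6] size [54.6 62.5] ang 31.9 mean [458.9 364.6  75.6] z [71.8 75.4 80.3]
scene 334 rect c [603.8  39.7] size [57.3 52.8] ang 35.1 mean [608.7  43.2  82.2] z [73.8 83.4 85.8]
scene 312 rect c [609.6 -49.1] size [57.4 55.4] ang 46.6 mean [613.3 -45.9  81.9] z [74.5 82.8 86.1]
scene 283 rect c [ 615.7 -140.1] size [57.6 54.1] ang 55.9 mean [ 619.7 -136.5   81.9] z [73.9 83.1 86.2]
scene knob 51 rect c [454.3 364.1] size [16.1 21.2] ang 35.3 mean [454.  364.6  92.3] z [88.7 92.4 95.5]
side 481 rect c [446.2 162.7] size [65.2 62.6] ang 53.7 mean [446.6 155.5  80.7] z [72.3 82.5 86. ]
side 199 rect c [446.7 354.7] size [57.  55.1] ang 85.2 mean [448.  353.8  75.4] z [71.5 74.7 81.4]
side 402 rect c [602.4  38.1] size [58.  52.8] ang 84.7 mean [601.5  35.3  81.6] z [73.8 82.2 85.1]
side 461 rect c [607.9 -50. ] size [57.  54.7] ang 65.0 mean [606.8 -53.6  81.7] z [74.2 82.4 85.1]
side 543 rect c [ 614.4 -141.6] size [55.4 53.8] ang 40.4 mean [ 613.  -144.1   81.9] z [74.4 82.6 84.9]
side knob 37 rect c [448.6 360.9] size [21.2 18.9] ang 35.5 mean [447.6 361.   92.3] z [89.6 92.2 95.3]
```

View pics/scene7.png

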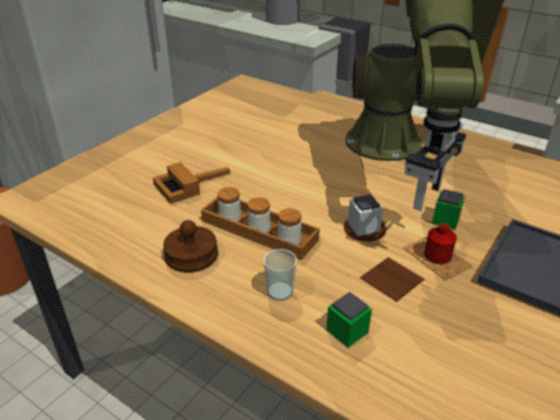

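Pot is parked on the mat at scene pixel (440,246) and let go. Measuring the now bare square slab before moving the tin.

Run:
```python
from m import *
for n in("scene","side"):
    d=np.load(n+"L.npz"); W=d["W"]; V=d["rgb"].max(2); X,Y,z=[W[...,k] for k in range(3)]
    for Q in comps(W,(z>2)&(z<9)&(V<125)&(X>500)&(X<660)&(Y>225)&(Y<390),100): show(n,Q)
```

```text
scene 1330 rect c [583.8 308.2] size [103.9 105.3] ang 78.4 mean [585.6 309.9   4.9] z [2.5 4.8 7.5]
side 821 rect c [578.8 305.6] size [110.6 105.8] ang 79.5 mean [579.  302.9   4.4] z [2.3 4.3 7.1]
```

Emit:
{"fn": "servo_tool", "kwargs": {
  "motion": [
    [[-0.005, -0.1, 0.02, 0, 0, -0.04, 0], [-0.005, -0.19, 0.02, 0, 0, -0.08, 0], [-0.005, -0.27, 0.02, 0, 0, -0.12, 0], [-0.005, -0.3, 0.02, 0, 0, -0.16, 0], [-0.005, -0.3, 0.02, 0, 0, -0.206, 0], [-0.005, -0.3, 0.02, 0, 0, -0.206, 0], [-0.005, -0.3, -0.06, 0, 0, -0.206, 0], [-0.005, -0.3, -0.13, 0, 0, -0.206, 0], [-0.005, -0.3, -0.2, 0, 0, -0.206, 0], [-0.005, -0.3, -0.236, 0, 0, -0.206, 0]]
  ]
}}

```text
clock: 23.85
eef_pos: [446.3, 163.5, 25.4]
eef_rot: [-3.139, 0.003, 0.93]
wrist_force: [1.9, 0.4, 0.6]
finger_gap: 93.9
finger_force: 0.0
```

Emit:
{"fn": "servo_tool", "kwargs": {
  "motion": [
    [[0, 0, 0, 0, 0, 0, 0], [0, 0, 0, 0, 0, 0, 1], [0, 0, 0, 0, 0, 0, 1], [0, 0, 0, 0, 0, 0, 1], [0, 0, 0, 0, 0, 0, 1], [0, 0, 0, 0, 0, 0, 1], [0, 0, 0, 0, 0, 0, 1], [0, 0, 0, 0, 0, 0, 1], [0, 0, 0.02, 0, 0, 0, 1], [0, 0, 0.06, 0, 0, 0, 1]]
  ]
}}

```text
clock: 24.85
eef_pos: [446.6, 162.7, 58.2]
eef_rot: [-3.14, 0.002, 0.924]
wrist_force: [-0.7, -0.4, -2.9]
finger_gap: 62.1
finger_force: 34.9
```

Emit:
{"fn": "servo_tool", "kwargs": {
  "motion": [
    [[0.05, 0.054, 0, 0, 0, 0, 1], [0.1, 0.107, 0, 0, 0, 0, 1], [0.16, 0.171, 0, 0, 0, 0, 1], [0.22, 0.236, 0, 0, 0, 0, 1], [0.268, 0.287, 0, 0, 0, 0, 1], [0.268, 0.287, 0, 0, 0, 0, 1], [0.268, 0.287, -0.03, 0, 0, 0, 1], [0.268, 0.287, -0.05, 0, 0, 0, 1], [0.268, 0.287, -0.059, 0, 0, 0, 1], [0.268, 0.287, -0.059, 0, 0, 0, 1]]
  ]
}}

```text
clock: 25.85
eef_pos: [580.9, 305.7, 29.0]
eef_rot: [-3.141, 0.001, 0.923]
wrist_force: [-1.5, -1.2, 1.8]
finger_gap: 61.8
finger_force: 35.0
```

Emit:
{"fn": "servo_tool", "kwargs": {
  "motion": [
    [[0, 0, 0, 0, 0, 0, 1], [0, 0, 0, 0, 0, 0, 0.4], [0, 0, 0, 0, 0, 0, 0.2], [0, 0, 0, 0, 0, 0, 0], [0, 0, 0, 0, 0, 0, 0], [0, 0, 0.08, 0, 0, 0, 0], [0, 0, 0.17, 0, 0, 0, 0], [0, 0, 0.24, 0, 0, 0.03, 0], [0, -0.08, 0.24, 0, 0, 0.07, 0], [0, -0.1, 0.24, 0, 0, 0.1, 0]]
  ]
}}

```text
clock: 26.85
eef_pos: [582.0, 254.5, 150.2]
eef_rot: [3.14, -0.001, 1.242]
wrist_force: [0.2, -0.3, -0.6]
finger_gap: 94.0
finger_force: 0.0
```

```bash
python3 jars.py 8
python3 - <<'E'
from m import *
for n in("scene","side"):
    d=np.load(n+"L.npz"); W=d["W"]; V=d["rgb"].max(2); X,Y,z=[W[...,k] for k in range(3)]
    for Q in comps(W,(z>2)&(z<9)&(V<125)&(np.hypot(X-448,Y-165)<80),100): show(n+" round",Q); print(cv2.minEnclosingCircle(Q[:,:2].astype(np.float32)))
E
```

```text
[582.  254.5 150.2] 26.85
scene 296 rect c [455. 364.] size [55.6 61. ] ang 15.3 mean [458.9 365.2  75.5] z [71.6 75.1 80.8]
scene 593 rect c [581.7 306.5] size [65.2 65.6] ang 52.0 mean [589.2 307.9  81.1] z [72.8 83.2 86.4]
scene 334 rect c [605.2  40.6] size [55.8 52.8] ang 35.1 mean [608.4  43.1  81.9] z [73.7 82.9 85.8]
scene 315 rect c [609.  -48.6] size [55.8 57.3] ang 80.3 mean [613.4 -45.9  81.7] z [73.2 82.9 86. ]
scene 284 rect c [ 616.8 -140.3] size [58.5 53.7] ang 39.0 mean [ 620.1 -136.4   82. ] z [74.3 83.  86.1]
scene knob 52 rect c [450.4 363.8] size [18.8 24.2] ang 62.1 mean [453.9 364.4  92.3] z [89.3 92.1 95.8]
side 194 rect c [449.2 357.3] size [54.5 60.1] ang 83.6 mean [448.9 354.4  75.3] z [71.6 74.8 80.8]
side 387 rect c [579.1 305. ] size [63.  63.2] ang 54.4 mean [578.9 297.4  80.8] z [72.  82.8 86. ]
side 404 rect c [602.4  38.4] size [54.9 53.4] ang 81.6 mean [601.5  35.2  81.8] z [74.3 82.5 85.1]
side 463 rect c [607.4 -49.7] size [56.9 52.4] ang 84.3 mean [606.7 -53.7  82. ] z [75.4 82.5 85.2]
side 538 rect c [ 613.4 -141.1] size [54.9 54.8] ang 16.2 mean [ 613.2 -144.1   82.1] z [75.5 82.6 85.2]
side knob 36 rect c [448.  362.3] size [20.1 22.2] ang 51.8 mean [448.3 361.4  92.1] z [88.2 92.4 94.6]
scene round 693 rect c [451.8 168.1] size [103.5 109.3] ang 54.7 mean [455.4 173.6   4.9] z [2.6 4.8 7.4]
((451.5245666503906, 168.4955596923828), 55.54653549194336)
side round 897 rect c [449.5 163.5] size [110.  118.9] ang 40.6 mean [445.9 165.1   4.4] z [2.4 4.3 6.7]
((451.5916442871094, 164.1346435546875), 61.156646728515625)
```

Emit:
{"fn": "servo_tool", "kwargs": {
  "motion": [
    [[-0.06, 0.05, 0, 0, 0, 0.04, 0], [-0.12, 0.1, 0, 0, 0, 0.08, 0], [-0.19, 0.155, 0, 0, 0, 0.106, 0], [-0.262, 0.213, 0, 0, 0, 0.106, 0], [-0.262, 0.213, 0, 0, 0, 0.106, 0], [-0.262, 0.213, -0.07, 0, 0, 0.106, 0], [-0.262, 0.213, -0.14, 0, 0, 0.106, 0], [-0.262, 0.213, -0.21, 0, 0, 0.106, 0], [-0.262, 0.213, -0.246, 0, 0, 0.106, 0], [-0.262, 0.213, -0.246, 0, 0, 0.106, 0]]
  ]
}}

```text
clock: 27.95
eef_pos: [449.4, 362.5, 23.2]
eef_rot: [-3.138, 0.003, 1.569]
wrist_force: [0.3, -0.1, 0.9]
finger_gap: 94.0
finger_force: 0.0
```

Emit:
{"fn": "servo_tool", "kwargs": {
  "motion": [
    [[0, 0, 0, 0, 0, 0, 1], [0, 0, 0, 0, 0, 0, 1], [0, 0, 0, 0, 0, 0, 1], [0, 0, 0, 0, 0, 0, 1], [0, 0, 0, 0, 0, 0, 1], [0, 0, 0, 0, 0, 0, 1], [0, 0, 0, 0, 0, 0, 1], [0, 0, 0, 0, 0, 0, 1], [0, 0, 0.02, 0, 0, 0, 1], [0, 0, 0.06, 0, 0, 0, 1]]
  ]
}}

```text
clock: 28.95
eef_pos: [449.7, 362.4, 55.4]
eef_rot: [-3.139, 0.002, 1.571]
wrist_force: [0.1, 0.1, -3.1]
finger_gap: 65.8
finger_force: 35.0
```

Emit:
{"fn": "servo_tool", "kwargs": {
  "motion": [
    [[0, -0.06, 0, 0, 0, 0, 1], [0, -0.14, 0, 0, 0, 0, 1], [0, -0.22, 0, 0, 0, 0, 1], [0, -0.3, 0, 0, 0, 0, 1], [-0.002, -0.36, 0, 0, 0, 0, 1], [-0.002, -0.392, 0, 0, 0, 0, 1], [-0.002, -0.392, 0, 0, 0, 0, 1], [-0.002, -0.392, -0.03, 0, 0, 0, 1], [-0.002, -0.392, -0.05, 0, 0, 0, 1], [-0.002, -0.392, -0.057, 0, 0, 0, 1]]
  ]
}}

```text
clock: 29.95
eef_pos: [448.7, 167.4, 27.2]
eef_rot: [-3.139, 0.001, 1.571]
wrist_force: [-20.2, -4.6, 46.5]
finger_gap: 65.5
finger_force: 35.0
```

Emit:
{"fn": "servo_tool", "kwargs": {
  "motion": [
    [[0, 0, 0, 0, 0, 0, 1], [0, 0, 0, 0, 0, 0, 1], [0, 0, 0, 0, 0, 0, 0.4], [0, 0, 0, 0, 0, 0, 0.2], [0, 0, 0, 0, 0, 0, 0], [0, 0, 0, 0, 0, 0, 0], [0, 0, 0.08, 0, 0, 0, 0], [0, 0, 0.17, 0, 0, 0, 0], [0, 0, 0.26, 0, 0, 0, 0], [0, 0, 0.3, 0, 0, 0, 0]]
  ]
}}

```text
clock: 30.95
eef_pos: [450.5, 167.3, 181.6]
eef_rot: [3.136, -0.002, 1.571]
wrist_force: [-0.7, -0.4, -0.1]
finger_gap: 93.8
finger_force: 0.0
```

Emit:
{"fn": "servo_tool", "kwargs": {
  "motion": [
    [[-0.04, -0.1, 0, 0, 0, 0, 0], [-0.08, -0.2, 0, 0, 0, 0, 0], [-0.12, -0.3, 0, 0, 0, 0, 0], [-0.14, -0.38, 0, 0, 0, 0, 0], [-0.14, -0.38, 0, 0, 0, 0, 0], [-0.14, -0.38, 0, 0, 0, 0, 0], [-0.14, -0.38, 0, 0, 0, 0, 0]]
  ]
}}

```text
clock: 31.65
eef_pos: [379.8, -22.3, 177.5]
eef_rot: [3.141, -0.0, 1.571]
wrist_force: [0.8, 0.3, 0.9]
finger_gap: 94.0
finger_force: 0.0
```

```bash
python3 jars.py 9
```

```text
[379.8 -22.3 177.5] 31.65
scene 251 rect c [456.  168.4] size [56.  61.9] ang 28.3 mean [458.2 170.4  75.8] z [71.7 75.9 80. ]
scene 593 rect c [582.  305.5] size [65.7 63.4] ang 53.5 mean [589.2 308.3  81.1] z [72.8 83.3 86.5]
scene 309 rect c [610.4 -48.9] size [54.7 56.5] ang 79.3 mean [613.2 -46.1  82. ] z [73.6 83.1 86.1]
scene 335 rect c [605.2  40.5] size [57.8 52.9] ang 34.0 mean [608.6  43.1  82.1] z [73.7 83.3 86.2]
scene 284 rect c [ 616.4 -138.5] size [56.1 55.3] ang 53.2 mean [ 619.8 -136.4   81.8] z [73.8 82.7 85.7]
scene knob 38 rect c [455.4 170.5] size [15.  17.2] ang 69.5 mean [455.8 170.3  93.1] z [88.7 93.3 97.3]
side 207 rect c [452.  158.6] size [60.7 43.9] ang 36.0 mean [453.4 156.2  75.5] z [71.8 75.6 79.4]
side 385 rect c [579.  305.5] size [64.9 64.9] ang 52.7 mean [579.1 297.7  80.8] z [72.3 82.7 86.3]
side 404 rect c [602.6  38.2] size [54.5 53.6] ang 86.6 mean [601.7  35.1  81.7] z [73.8 82.5 85.3]
side 462 rect c [607.4 -50.1] size [57.1 52.3] ang 84.5 mean [606.7 -53.6  81.9] z [75.1 82.5 84.9]
side 542 rect c [ 613.4 -140.7] size [56.4 53.6] ang 82.9 mean [ 613.  -144.    81.9] z [75.1 82.4 85. ]
side knob 16 rect c [454.4 163.7] size [13.2  7.3] ang 89.1 mean [454.9 163.   93.3] z [89.4 93.5 95.5]
```

View pics/scene9.png

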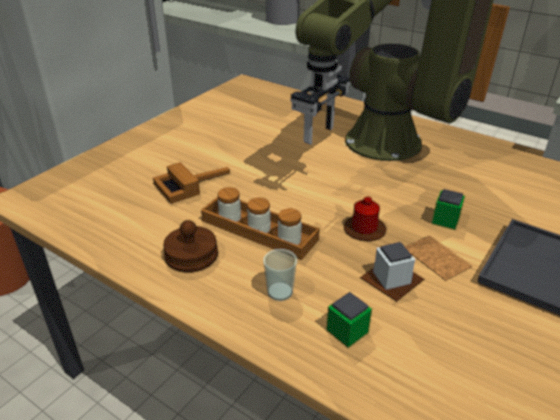

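The pot is centred on the round stand at scene pixel (367,216) and the tin on the square one at (394,266). The jars and spatula are in place and the gripper is clear, so I'm handing in.

```bash
python3 -c "
from cell import manip
print(manip.sign_off())"
```

```text
the job is handed in; nothing more can be done
None
```

I handed the job in at about 32 s; the sign-off gave no verdict. By my last camera measurements the pot and tin are swapped onto their own stands, all three jars are upright in the rack, the spatula (last checked right after insertion) is in the block's slot, and the cup and press are untouched.

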